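# Set the boom magnifier over a gouge's cutting edge

### The arm

A 6-joint arm with a two-finger parallel gripper is mounted at the origin on a cart in front of the work surface, level with it; the furniture and walls round the work are solid. World frame = base frame: x ahead of the robot, y to its left, z up, the work surface at z = 0. Lengths are in m, angles in rad, forces in N, time in s.
With the tool pointing down it reaches from about 0.15 to 0.775 m from the base axis. Payload 6.1 kg.
Tool frame: the origin (TCP) lies at the very end of the fingers, on their centre line; the grasp point (between the pads) lies 19 mm behind it (bot.pinch_z is the distance from the TCP to the grasp point, in m); z points along the fingers, y is the direction in which the jaws open and shut (so a half turn about z gives the same grasp; the last joint's range is limited). The gripper opens to 85 mm and grips with 20 to 120 N. Pads are 22 mm wide; open, the fingers measure 114 mm over their backs; the gripper's body (76 mm by 85 mm) begins 54 mm behind the grasp point. The pads swing forward as they close: fully open they stand 13 mm farther back than shut.
Start: joints at [-1.214, 0.126, -0.04, 1.405, 0, 1.571], TCP at [0.183, -0.492, 0.231] pointing down, gripper open.
Joint ranges: [-2.72, 2.72], [-0.95, 1.95], [-1.27, 1.35], [-1.78, 2.02], [-1.46, 1.47], [-3.14, 3.14]. Speed limits (rad/s): [2.39, 2.39, 3.01, 3.14, 3.14, 3.14].

### API

Orientations are given as a unit quaternion [w, x, y, z].
In Python, from plant import bot, vision gives the robot as it stands. The module is installed in compiled form; this text tells all that it offers.
- The arm moves only by the shell command python3 -m jog 'ROWS'. ROWS is JSON, a list of rows, each a list of 3 entries, a list of its own where there are three numbers: the shift along the tool's x, y, z in cm, then the turn, a rotation vector about the tool's x, y, z in degrees, then the closure, from 0 (fully open) to 1 (shut). In form: [[[x, y, z], [wx, wy, wz], fingers], ...]. A call has 1 to 8 rows; each row is the pose to reach, as a shift and turn from the pose commanded when the call began, along the tool's axes at that moment; what a row does not reach only later rows make up. A row lasts 1/12 s, in which the tool goes at most 41.7 mm and 7.16 degrees, less where a joint would pass 70% of its speed; a pose out of reach is approached as far as the arm can. A call with a gripper value outside its range is refused whole. The fingers move at their own pace and stop on an object; the grip force is fixed at half the most. Time passes only in rows, so rows that repeat a pose let the fingers close. It gives the time, the measured TCP pose, the force and the opening at its end, in the units of the state.
- bot.sense(): the state, without advancing time (a new reading comes with each control period).
- vision.get_image(name): name is "scene" or "top" or "wrist"; returns a dict with "image" (480x640x3 uint8, red, green, blue), "camera_matrix" (3x3 intrinsics, pixels), "T" (4x4, takes a point from camera to world coordinates). Camera axes: x right, y down, z forward; pixel columns grow to the right and rows downward; lengths in m; the calibration is good to about 2 mm. A picture is of the moment at which its call begins. There is no depth.
- bot.hand_in(): hands the job in, once; it reports no verdict.
The state is a dict: "clock": time; "q": joint angles; "joint_vel": joint speeds; "joint_efforts": joint torques, N m; "tool_pos": TCP position; "tcp_rot": TCP orientation; "force": force on the tool from outside, world axes, zero at the start; "wrist_torque": the same for the moment, N m; "finger_gap": finger opening in m.
Only numpy, scipy, OpenCV 4.12 (cv2) and the standard library are available. Lean on these libraries where they do the work, as an engineer would, in place of code of your own. Each camera call takes 0.05 s, during which the arm holds its last target.

### The job

Set up the boom-stand magnifier to inspect the gouge that lies on the leather strop. Pull up the spring pin's knob, slide the lens carrier out along its holed bar to a hole that gives the right reach and let the pin drop fully home; swing the boom so that the gouge's cutting edge ends up straight below the middle third of the lens. Do not disturb the gouge or the other things on the bench.

Things in the scene. Friction and masses are not known exactly. Their poses are not given: they have to be found in the camera images.
- post_top (a point): Magnifier stand, fixed to the bench: round dark steel foot 140 mm across, a 25 mm post, and on it a swivel head 42 mm across whose top is 179 mm above the bench. This point lies on the swivel's vertical axis, 178 mm above the bench.
- boom (a joint): Swing of the boom about the post's vertical axis, rad; positive is counter-clockwise seen from above, limits -1.3 to 1.4. Seen from above, post_top, the bar's holes, knob and lens_mid lie on one straight line, the boom's direction. A friction of about 0.3 N m holds it where it is left; no spring. It starts swung away to the far side.
- first_hole (a point): The boom is a level steel bar, 20 mm wide, top 168 mm above the bench, with a row of five 10 mm holes in its top, 24 mm apart. This point is the mouth of the hole nearest the post, 85 mm from the post axis; the last lies 181 mm from it.
- carrier (a joint): Slide of the lens carrier outward along the bar, m: an aluminium channel, open at the top, with a dark collar block (34 x 36 mm, top 178 mm above the bench) at its end nearest the post. 0 = pin in first hole (so it starts), 0.024, 0.048, 0.072, 0.096 = at the others. Friction 1.5 N. Blocked while the pin is in a hole (1.5 mm of play either way).
- pin (a joint): Lift of the spring pin, m: 0 = fully home in a hole, about 0.008 = its tip rides on the bar between holes, 0.014 = fully up. The 8 mm pin with a round tip must be lifted over 0.008 to slide the carrier. Its spring pulls it down with 4 N at 0 and about 7 N fully up; let go over a hole (within about 2 mm) it drops in by itself.
- knob (a point): Middle of the pin's black round pull knob, standing upright on the collar: 25 mm in diameter, 28 mm tall (from 196 to 224 mm above the bench when the pin is home); free below it down to the 17 mm thick barrel and the collar. It rides on the carrier (85 mm + the carrier's slide from the post axis) and rises with the pin. Held, it may serve to slide the carrier and to swing the boom.
- lens_mid (a point): Middle of the round level magnifying lens (clear glass 108 mm across in a black rim of 122 mm, 12 mm thick), 108 mm above the bench. It lies on the boom's line, 180 mm farther from the post than the knob: 265 mm + the carrier's slide from the post axis.
- edge (a point): Middle of the gouge's cutting edge (14 mm wide, at the end of the steel blade), about 20 mm above the bench.
- gouge: Carving gouge, 198 mm long, with a dark turned wooden handle, lying loose on the strop. Origin: underside of its middle; its cutting edge is at (13, -99) mm in its own x, y.
- strop: Leather strop: light wooden board 250 x 64 x 14 mm with brown leather on top (together 17 mm high), fixed. Origin on the bench below the cutting edge; the board runs from y = +35 to -215 mm in its own frame.
- wax_tin: Open tin of wax, 61 mm across, 18 mm high, a bystander. Origin: centre of its underside.
- tea_glass: Tea glass, 85 mm across, 90 mm high, a bystander. Origin: centre of its underside.
- sanding_block: Sanding block wrapped in paper, 93 x 87 x 34 mm, a bystander. Origin: centre of its underside.

How it is judged:
By the outcome, as a careful person would: the job done as asked, in the order asked, and still so for the second after the job is handed in, with the robot touching nothing.
It also fails if it takes over 42 s, if anything falls off the work surface, if the arm or the gripper's body presses on something with over 40 N, if the wrist force passes 120 N, or if a joint passes its speed limit or range.

## Working session

There is one attempt and no reset: what is moved stays moved. The work goes in short steps, Python scripts to look and compute and a shell command to move; the robot and the scene stay as the last step left them, time stands still between calls to the robot, and variables do not carry over. Pictures are saved under pics/ and viewed, and the job is handed in when it is done.

```bash
mkdir -p pics; ls
python3 - <<'E'
from plant import bot, vision
import cv2, numpy as np
print(bot.sense(), bot.pinch_z)
for n in ["scene","top","wrist"]:
    r=vision.get_image(n)
    cv2.imwrite(f"pics/{n}0.png",r["image"][:,:,::-1])
    np.savez(f"pics/{n}0.npz",K=r["camera_matrix"],T=r["T"])
    print(n,r["camera_matrix"].tolist(),np.round(r["T"],4).tolist())
E
```

```text
pics
{'clock': 0.0, 'q': array([-1.21400461e+00,  1.26370840e-01, -4.06302986e-02,  1.40536115e+00,
       -2.42422727e-05,  1.57078417e+00]), 'joint_vel': array([-0.00019632, -0.0002639 , -0.00119603, -0.00010035,  0.00104393,
       -0.0018747 ]), 'joint_efforts': array([ 2.01812218e-03, -4.35913968e+01,  3.52922916e+01,  1.72295520e-02,
        2.42527667e-04, -5.19812886e-06]), 'tool_pos': array([ 0.18321969, -0.4915629 ,  0.23052305]), 'tcp_rot': array([-7.68405536e-04,  9.84128234e-01,  1.77457053e-01, -1.50865084e-04]), 'force': array([ 0.32529462, -0.45946984, -0.7693159 ]), 'wrist_torque': array([ 0.02780622,  0.03654764, -0.03928005]), 'finger_gap': 0.08525204101706128} 0.0187
scene [[610.358938875907, 0.0, 317.1206680084858], [0.0, 610.358938875907, 236.51997082473642], [0.0, 0.0, 1.0]] [[-0.6074, -0.5944, 0.527, -0.1013], [-0.7944, 0.4575, -0.3996, 0.4955], [-0.0035, -0.6613, -0.7501, 1.0973], [0.0, 0.0, 0.0, 1.0]]
top [[596.9466086366515, 0.0, 322.82104796300547], [0.0, 596.9466086366515, 240.7228436098743], [0.0, 0.0, 1.0]] [[-0.0182, -0.989, 0.1468, 0.3749], [-0.9998, 0.0177, -0.0047, 0.0155], [0.0021, -0.1468, -0.9892, 1.4872], [0.0, 0.0, 0.0, 1.0]]
wrist [[334.43170196746644, 0.0, 322.31493890724187], [0.0, 334.43170196746644, 239.41150127923027], [0.0, 0.0, 1.0]] [[0.351, -0.8939, -0.2788, 0.2535], [-0.9364, -0.3355, -0.1032, -0.4651], [-0.0012, 0.2973, -0.9548, 0.3738], [0.0, 0.0, 0.0, 1.0]]
```

View pics/scene0.png

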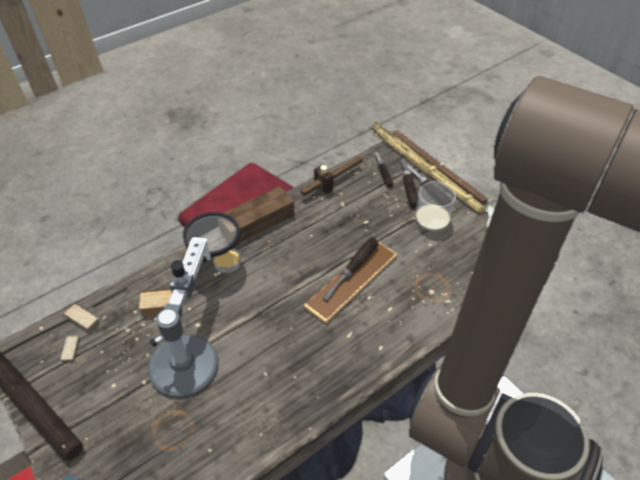

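View pics/top0.png

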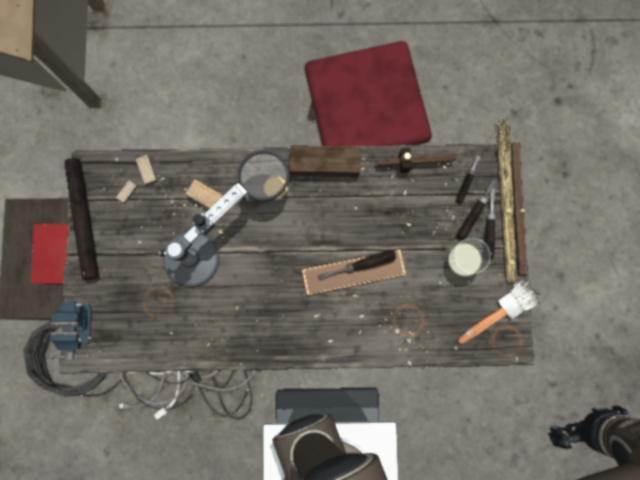

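View pics/wrist0.png

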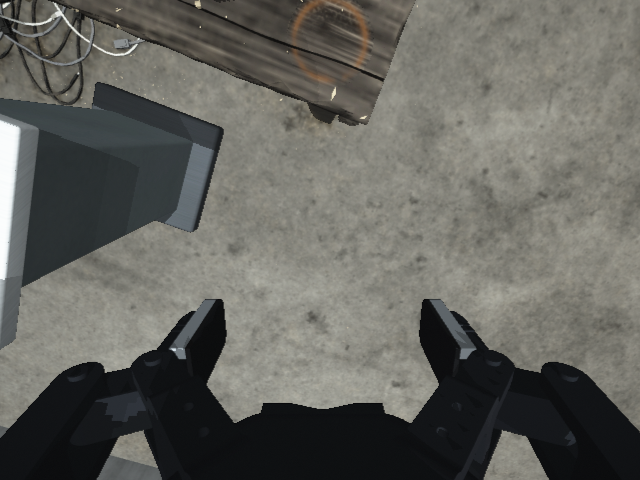

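Both fixed views show the stand on the left (knob near top px 199,219 and lens near 264,176) and the strop with the gouge at about (350,270). I'll zoom in.

Run:
```python
import cv2
a=cv2.imread("pics/top0.png"); s=cv2.imread("pics/scene0.png")
cv2.imwrite("pics/c1.png",cv2.resize(a[140:290,155:305],None,fx=4,fy=4,interpolation=cv2.INTER_CUBIC))
cv2.imwrite("pics/c2.png",cv2.resize(a[240:300,295:415],None,fx=6,fy=6,interpolation=cv2.INTER_CUBIC))
cv2.imwrite("pics/c3.png",cv2.resize(s[205:400,130:260],None,fx=3,fy=3,interpolation=cv2.INTER_CUBIC))
cv2.imwrite("pics/c4.png",cv2.resize(s[225:325,300:400],None,fx=6,fy=6,interpolation=cv2.INTER_CUBIC))
```

```text
(no output)
```

View pics/c1.png

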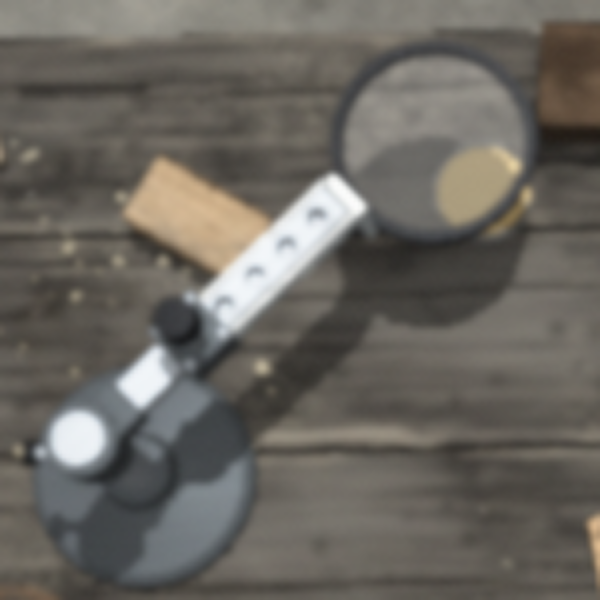

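View pics/c2.png

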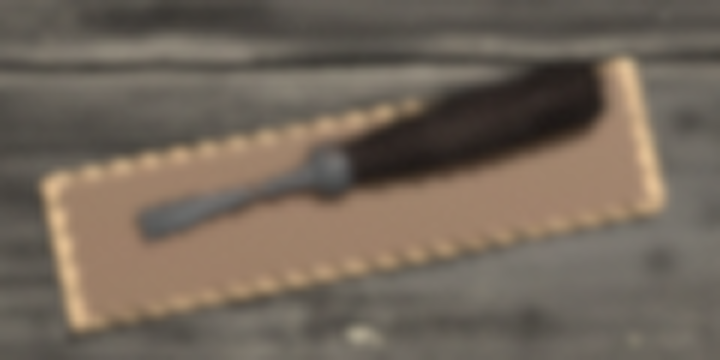

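View pics/c3.png

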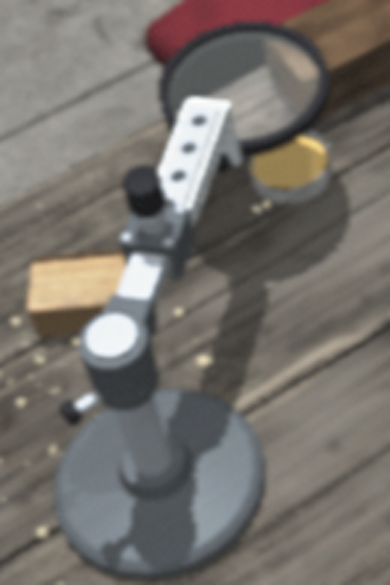

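View pics/c4.png

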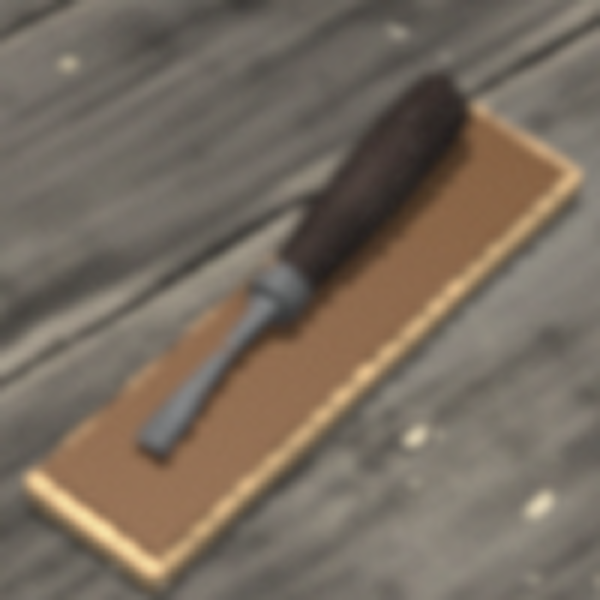

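```bash
cat > h.py <<'E'
import numpy as np
def ray(n,px,z,tag="0"):
    d=np.load(f"pics/{n}{tag}.npz");K,T=d["K"],d["T"]
    r=T[:3,:3]@np.linalg.solve(K,[px[0],px[1],1]);o=T[:3,3]
    return o+r*(z-o[2])/r[2]
def proj(n,P,tag="0"):
    d=np.load(f"pics/{n}{tag}.npz");K,T=d["K"],d["T"]
    c=T[:3,:3].T@(np.array(P)-T[:3,3]);u=K@c;return u[:2]/u[2]
E
python3 - <<'E'
from h import *
f=lambda x0,y0,s,x,y:(x0+(x+.5)/s-.5,y0+(y+.5)/s-.5)
A=dict(post=(f(155,140,4,80,438),f(130,205,3,113,338),.179),
knob=(f(155,140,4,180,316),f(130,205,3,144,180),.224),
lens=(f(155,140,4,434,141),f(130,205,3,246,87),.114),
edge=(f(295,240,6,145,222),f(300,225,6,152,448),.020))
P={}
for k,(t,s,z) in A.items():
    a=ray("top",t,z);b=ray("scene",s,z);P[k]=(a+b)/2;print(k,a.round(4),b.round(4))
for k in("knob","lens","edge"):
    v=P[k]-P["post"];print(k,np.hypot(*v[:2]),np.degrees(np.arctan2(v[1],v[0])))
for nm,t in dict(a=(45,180),b=(632,60),c=(662,210),d=(78,330)).items(): print(ray("top",f(295,240,6,*t),.017).round(4))
E
```

```text
post [0.556 0.337 0.179] [0.5543 0.3373 0.179 ]
knob [0.615  0.2734 0.224 ] [0.6136 0.2748 0.224 ]
lens [0.7384 0.1471 0.114 ] [0.7349 0.147  0.114 ]
edge [0.5034 0.0201 0.02  ] [0.502  0.0178 0.02  ]
knob 0.0864778646652197 -46.805816111294746
lens 0.2628488914991533 -46.32117754400492
edge 0.3225086464950633 -99.35582445658065
[0.5218 0.061  0.017 ]
[ 0.5673 -0.1827  0.017 ]
[ 0.5048 -0.1928  0.017 ]
[0.4599 0.0483 0.017 ]
```

```bash
cat >> h.py <<'E'
from scipy.spatial.transform import Rotation as R
def down(yaw):  # yaw deg of tool x in world, z down
    c,s=np.cos(np.radians(yaw)),np.sin(np.radians(yaw))
    return R.from_matrix(np.array([[c,s,0],[s,-c,0],[0,0,-1]]))
def cur():
    from plant import bot
    s=bot.sense();q=s["tcp_rot"];return s,np.array(s["tool_pos"]),R.from_quat([q[1],q[2],q[3],q[0]])
def plan(*targets):
    s,p,r=cur();print("t",round(s["clock"],2),"p",p.round(4),"yaw",np.degrees(np.arctan2(*r.as_matrix()[[1,0],0])).round(2),"tilt",np.degrees(np.arccos(-r.as_matrix()[2,2])).round(2),"F",s["force"].round(1),"gap",round(s["finger_gap"],4),"q",s["q"].round(2))
    for P,yaw in targets:
        print("cm",(100*(r.inv().apply(np.array(P)-p))).round(2),"deg",np.degrees((r.inv()*down(yaw)).as_rotvec()).round(1))
E
python3 -c "
from h import *
plan(([.613,.275,.31],133.5),([.4,-.1,.31],80))"
```

```text
t 0.15 p [ 0.1832 -0.4917  0.2307] yaw 20.44 tilt 0.07 F [ 0.7 -0.   0.1] gap 0.0853 q [-1.21  0.13 -0.04  1.41 -0.    1.57]
cm [ 67.05 -56.84  -7.86] deg [-0.000e+00 -1.000e-01 -1.131e+02]
cm [ 33.99 -29.14  -7.9 ] deg [ -0.1  -0.  -59.6]
```

```bash
python3 -m jog '[[[34,-29.1,-7.9],[0,0,-59.6],0.3],[[34,-29.1,-7.9],[0,0,-59.6],0.3],[[34,-29.1,-7.9],[0,0,-59.6],0.3],[[34,-29.1,-7.9],[0,0,-59.6],0.3],[[34,-29.1,-7.9],[0,0,-59.6],0.3],[[34,-29.1,-7.9],[0,0,-59.6],0.3],[[34,-29.1,-7.9],[0,0,-59.6],0.3],[[34,-29.1,-7.9],[0,0,-59.6],0.3]]'
python3 -c "
from h import *
plan(([.6,.265,.31],133.5))"
```

```text
clock: 0.82
tool_pos: [0.3427, -0.2029, 0.2896]
tcp_rot: [0.0, 0.777, 0.63, 0.0]
force: [0.9, -0.9, -0.2]
finger_gap: 0.0596
t 0.82 p [ 0.3427 -0.2029  0.2896] yaw 78.06 tilt 0.02 F [ 0.9 -0.9 -0.2] gap 0.0596 q [-0.53 -0.11 -0.15  1.53  0.    1.24]
cm [51.1  15.49 -2.04] deg [  0.    0.  -55.4]
```

```bash
python3 -m jog '[[[51.1,15.5,-2],[0,0,-55.4],0.3],[[51.1,15.5,-2],[0,0,-55.4],0.3],[[51.1,15.5,-2],[0,0,-55.4],0.3],[[51.1,15.5,-2],[0,0,-55.4],0.3],[[51.1,15.5,-2],[0,0,-55.4],0.3],[[51.1,15.5,-2],[0,0,-55.4],0.3],[[51.1,15.5,-2],[0,0,-55.4],0.3],[[51.1,15.5,-2],[0,0,-55.4],0.3]]'
python3 -c "
from h import *
plan(([.6,.265,.31],133.5))"
```

```text
clock: 1.48
tool_pos: [0.5051, 0.0883, 0.3016]
tcp_rot: [0.0, 0.395, 0.919, -0.0]
force: [1.4, -0.3, 0.5]
finger_gap: 0.0595
t 1.48 p [0.5051 0.0883 0.3016] yaw 133.51 tilt 0.01 F [ 1.4 -0.3  0.5] gap 0.0595 q [ 0.17  0.11  0.1   1.56 -0.    0.98]
cm [ 6.28 19.05 -0.84] deg [-0.  0.  0.]
```

```bash
python3 -m jog '[[[6.3,19,-0.8],[0,0,0],0.3],[[6.3,19,-0.8],[0,0,0],0.3],[[6.3,19,-0.8],[0,0,0],0.3],[[6.3,19,-0.8],[0,0,0],0.3],[[6.3,19,-0.8],[0,0,0],0.3],[[6.3,19,-0.8],[0,0,0],0.3],[[6.3,19,-0.8],[0,0,0],0.3]]'
python3 - <<'E'
from plant import vision
import cv2, numpy as np
for n in ["wrist","top"]:
    r=vision.get_image(n)
    cv2.imwrite(f"pics/{n}1.png",r["image"][:,:,::-1]); np.savez(f"pics/{n}1.npz",K=r["camera_matrix"],T=r["T"])
from h import *
plan(([.6137,.2747,.30],133.5))
print(proj("wrist",[.6137,.2747,.224],"1"))
E
```

```text
clock: 2.07
tool_pos: [0.6007, 0.2637, 0.3072]
tcp_rot: [-0.001, 0.397, 0.918, -0.001]
force: [-1.2, 0.5, -0.2]
finger_gap: 0.0597
t 2.17 p [0.6    0.2616 0.3093] yaw 133.14 tilt 0.07 F [-0.8 -1.6 -0.5] gap 0.0599 q [ 0.41  0.41  0.51  1.67 -0.    1.23]
cm [0.02 1.9  0.93] deg [-0.1 -0.  -0.4]
[347.13795566 249.09171957]
```

View pics/wrist1.png

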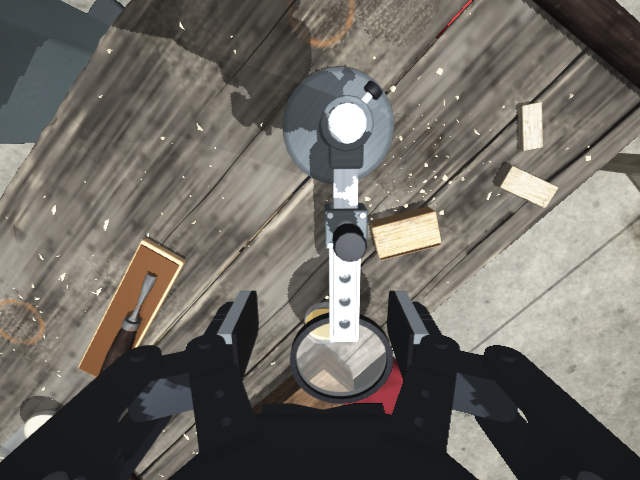

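Run:
```python
import cv2
a=cv2.imread("pics/wrist1.png")
b=cv2.resize(a[95:275,280:400],None,fx=4,fy=4,interpolation=cv2.INTER_CUBIC)
c=cv2.resize(a[235:395,75:195],None,fx=4.5,fy=4.5,interpolation=cv2.INTER_CUBIC)[:600]
cv2.imwrite("pics/d1.png",b[:600]);cv2.imwrite("pics/d2.png",c)
```

```text
(no output)
```

View pics/d1.png

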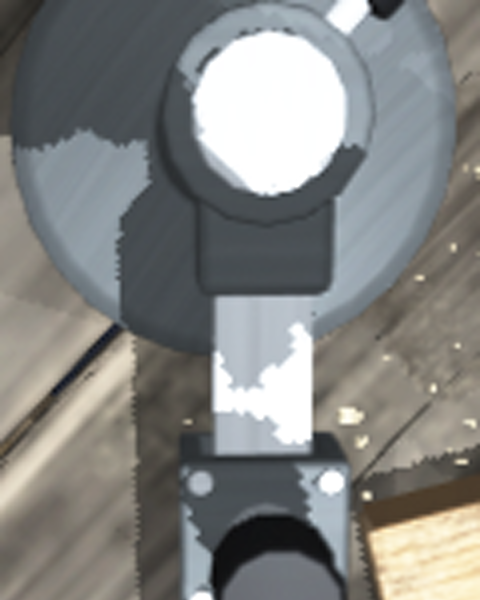

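View pics/d2.png

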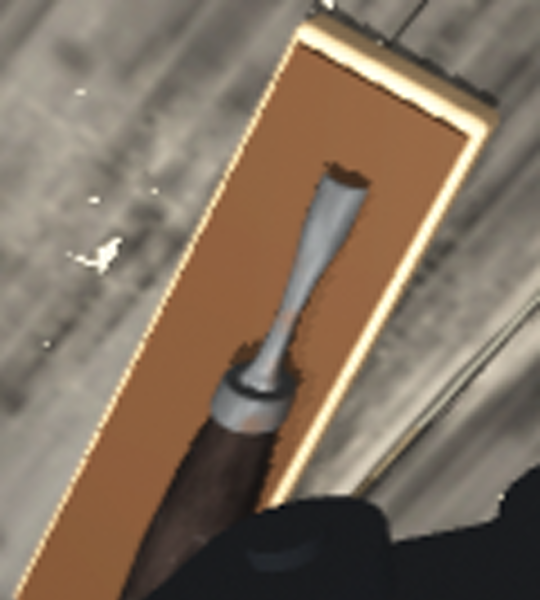

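Run:
```python
import cv2
a=cv2.imread("pics/wrist1.png")
cv2.imwrite("pics/d3.png",cv2.resize(a[215:275,310:390],None,fx=7,fy=7,interpolation=cv2.INTER_CUBIC))
from h import *
f=lambda x0,y0,s,x,y:(x0+(x+.5)/s-.5,y0+(y+.5)/s-.5)
post=ray("wrist",f(280,95,4,269,113),.179,"1");e=ray("wrist",f(75,235,4.5,346,180),.020,"1")
print(post,e,np.hypot(*(e-post)[:2]),np.degrees(np.arctan2(*(e-post)[1::-1])))
for x,y in((328,176),(368,186)):print(ray("wrist",f(75,235,4.5,x,y),.02,"1"))
print(ray("wrist",(350,245),.224,"1"))
```

```text
[0.55473823 0.33846275 0.179     ] [0.50125042 0.0198433  0.02      ] 0.32307785507943476 -99.52959481881939
[0.49641984 0.01711647 0.02      ]
[0.50738211 0.02287226 0.02      ]
[0.61301412 0.27829623 0.224     ]
```

View pics/d3.png

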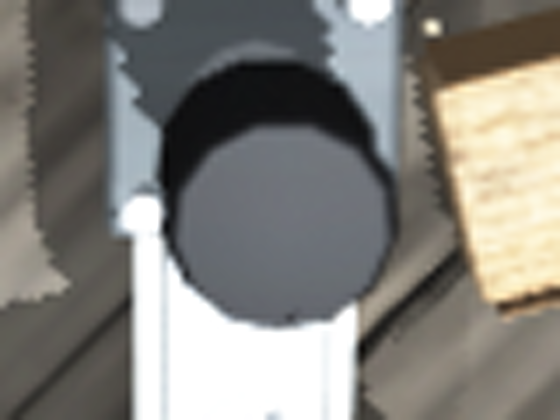

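```bash
python3 -c "
from h import *
plan(([.6135,.2757,.255],133.4),([.6135,.2757,.194],133.4))"
```

```text
t 2.17 p [0.6    0.2616 0.3093] yaw 133.14 tilt 0.07 F [-0.8 -1.6 -0.5] gap 0.0599 q [ 0.41  0.41  0.51  1.67 -0.    1.23]
cm [0.1  1.96 5.43] deg [-0.1 -0.  -0.3]
cm [ 0.1   1.97 11.53] deg [-0.1 -0.  -0.3]
```

```bash
python3 -m jog '[[[0.1,2,4],[0,0,0],0.3],[[0.1,2,4.5],[0,0,0],0.3],[[0.1,2,4.5],[0,0,0],0.3],[[0.1,2,4.5],[0,0,0],0.3],[[0.1,2,4.5],[0,0,0],0.3]]'
python3 -c "
from h import *
plan(([.6135,.2757,.194],133.4))"
```

```text
clock: 2.58
tool_pos: [0.6139, 0.2754, 0.2669]
tcp_rot: [0.001, 0.398, 0.917, 0.001]
force: [0.0, 0.1, 0.2]
finger_gap: 0.0601
t 2.58 p [0.6139 0.2754 0.2669] yaw 133.08 tilt 0.11 F [0.  0.1 0.2] gap 0.0601 q [ 0.42  0.43  0.44  1.58 -0.    1.24]
cm [ 0.05 -0.02  7.29] deg [ 0.1  0.  -0.3]
```

```bash
python3 -m jog '[[[0,0,2],[0,0,0],0.3],[[0,0,4],[0,0,0],0.3],[[0,0,5.5],[0,0,0],0.3],[[0,0,6.5],[0,0,0],0.3],[[0,0,7.2],[0,0,0],0.3],[[0,0,7.2],[0,0,0],0.3],[[0,0,7.2],[0,0,0],0.3]]'
python3 - <<'E'
from plant import vision
import cv2, numpy as np
for n in ["wrist","scene"]:
    r=vision.get_image(n)
    cv2.imwrite(f"pics/{n}2.png",r["image"][:,:,::-1]); np.savez(f"pics/{n}2.npz",K=r["camera_matrix"],T=r["T"])
from h import *
plan(([.6135,.2757,.194],133.4))
E
```

```text
clock: 3.17
tool_pos: [0.6143, 0.2763, 0.1938]
tcp_rot: [0.0, 0.398, 0.918, 0.0]
force: [0.6, -0.1, -0.6]
finger_gap: 0.0596
t 3.27 p [0.6146 0.2766 0.1942] yaw 133.13 tilt 0.11 F [-0.4 -0.1  0.2] gap 0.06 q [ 0.42  0.42  0.26  1.41 -0.    1.24]
cm [ 0.01 -0.14  0.02] deg [ 0.1  0.  -0.3]
```

View pics/wrist2.png

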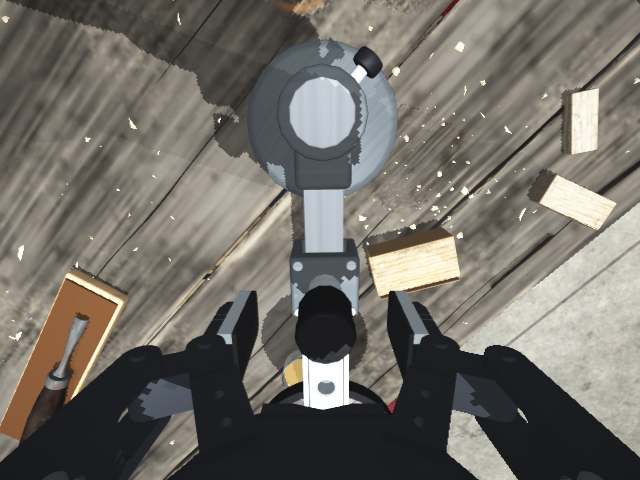

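The knob at (325,335) sits centred between the pads. I'll close on it now.

```bash
python3 -m jog '[[[0,0,0],[0,0,0],0.65],[[0,0,0],[0,0,0],0.8],[[0,0,0],[0,0,0],1],[[0,0,0],[0,0,0],1],[[0,0,0],[0,0,0],1],[[0,0,0],[0,0,0],1]]'
python3 -m jog '[[[0,0,-0.3],[0,0,0],1],[[0,0,-0.6],[0,0,0],1],[[0,0,-0.9],[0,0,0],1],[[0,0,-1.2],[0,0,0],1],[[0,0,-1.2],[0,0,0],1],[[0,0,-1.2],[0,0,0],1]]'
python3 -c "
from h import *
plan(([.6135,.2757,.206],133.4))"
```

```text
clock: 3.77
tool_pos: [0.6146, 0.2768, 0.1935]
tcp_rot: [0.001, 0.398, 0.918, 0.001]
force: [1.4, 1.1, 4.2]
finger_gap: 0.0224
clock: 4.27
tool_pos: [0.6144, 0.2767, 0.2036]
tcp_rot: [-0.0, 0.398, 0.918, -0.0]
force: [5.6, 2.1, -5.6]
finger_gap: 0.0222
t 4.27 p [0.6144 0.2767 0.2036] yaw 133.14 tilt 0.05 F [ 5.6  2.1 -5.6] gap 0.0222 q [0.42 0.42 0.28 1.44 0.   1.24]
cm [-0.01 -0.13 -0.24] deg [-0.  -0.  -0.3]
```

```bash
python3 -m jog '[[[0,0,-0.15],[0,0,0],1],[[0,0,-0.15],[0,0,0],1],[[0,0,-0.15],[0,0,0],1]]'
python3 - <<'E'
from plant import vision
import cv2, numpy as np
o=[]
for n in ["wrist","scene"]:
    r=vision.get_image(n)
    cv2.imwrite(f"pics/{n}3.png",r["image"][:,:,::-1]); np.savez(f"pics/{n}3.npz",K=r["camera_matrix"],T=r["T"])
    o.append(r["image"][:,:,::-1])
w=cv2.resize(o[0][220:470,180:460],(560,500));s=cv2.resize(o[1][220:345,130:190],(240,500))
cv2.imwrite("pics/e3.png",np.hstack([w,s]))
from h import *
plan(([.6135,.2757,.206],133.4))
E
```

```text
clock: 4.52
tool_pos: [0.6144, 0.2766, 0.205]
tcp_rot: [-0.0, 0.398, 0.918, -0.0]
force: [5.3, 2.2, -6.2]
finger_gap: 0.0222
t 4.62 p [0.6144 0.2766 0.2049] yaw 133.13 tilt 0.06 F [ 4.7  2.3 -6.5] gap 0.0224 q [0.42 0.42 0.29 1.44 0.   1.24]
cm [-0.01 -0.13 -0.11] deg [-0.  -0.  -0.3]
```

View pics/e3.png

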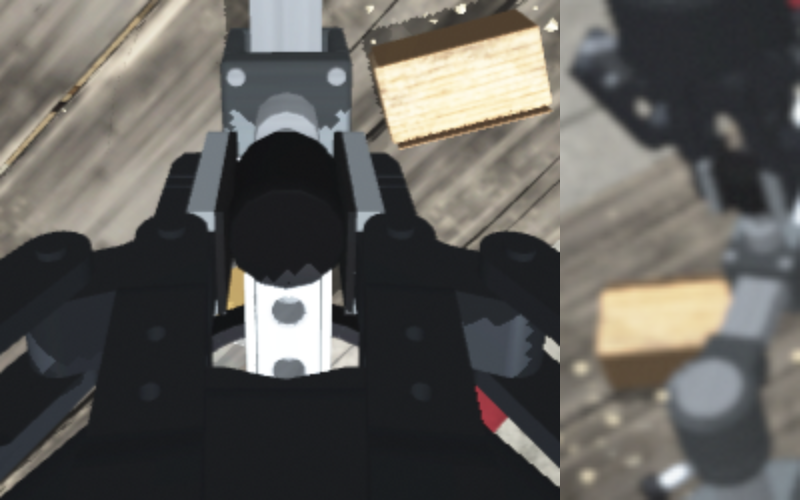

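```bash
python3 -m jog '[[[-0.6,0,0],[0,0,0],1],[[-1.4,0,0],[0,0,0],1],[[-2.2,0,0],[0,0,0],1],[[-3.0,0,0],[0,0,0],1],[[-3.8,0,0],[0,0,0],1],[[-4.4,0,0],[0,0,0],1],[[-4.8,0,0],[0,0,0],1],[[-4.8,0,0],[0,0,0],1]]'
python3 -m jog '[[[0,0,0],[0,0,0],1],[[0,0,0],[0,0,0],1],[[0,0,0],[0,0,0],1]]'
python3 - <<'E'
from plant import vision
import cv2, numpy as np
r=vision.get_image("wrist")
cv2.imwrite("pics/wrist4.png",r["image"][:,:,::-1]); np.savez("pics/wrist4.npz",K=r["camera_matrix"],T=r["T"])
from h import *
plan(([.6135,.2757,.206],133.4))
s,p,_=cur();print(np.hypot(*(p[:2]-[.6144,.2766])),np.hypot(*(p[:2]-[.555,.338])))
E
```

```text
clock: 5.28
tool_pos: [0.6472, 0.2411, 0.2047]
tcp_rot: [-0.001, 0.398, 0.917, -0.001]
force: [4.4, 1.9, -6.5]
finger_gap: 0.0227
clock: 5.53
tool_pos: [0.6469, 0.2414, 0.2058]
tcp_rot: [-0.0, 0.398, 0.918, -0.0]
force: [5.6, 2.2, -7.2]
finger_gap: 0.0227
t 5.58 p [0.6469 0.2414 0.206 ] yaw 133.14 tilt 0.02 F [ 3.8  2.3 -6.8] gap 0.0224 q [ 0.36  0.45  0.34  1.46 -0.    1.18]
cm [ 4.78 -0.09 -0.  ] deg [-0.   0.  -0.3]
0.0478470824474652 0.13326881548869776
```

View pics/wrist4.png

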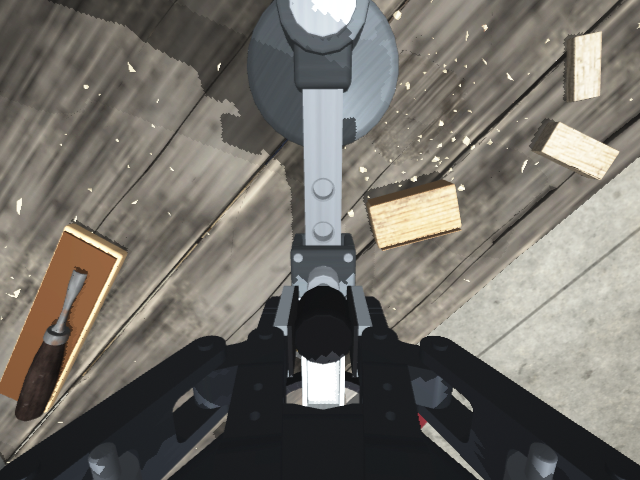

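The bar now shows two free holes at (323,188) and (323,230), and the carrier is 133 mm out. I'll lower the pin.

```bash
python3 -m jog '[[[0,0,0.3],[0,0,0],1],[[0,0,0.6],[0,0,0],1],[[0,0,0.9],[0,0,0],1],[[0,0,1.1],[0,0,0],1],[[0,0,1.1],[0,0,0],1],[[0,0,1.1],[0,0,0],1]]'
python3 -m jog '[[[0,0,0],[0,0,0],0.3],[[0,0,0],[0,0,0],0.3],[[0,0,0],[0,0,0],0.3],[[0,0,0],[0,0,0],0.3],[[0,0,0],[0,0,0],0.3]]'
python3 - <<'E'
from plant import vision
import cv2, numpy as np
for n in ("wrist","scene"):
    r=vision.get_image(n)
    cv2.imwrite(f"pics/{n}5.png",r["image"][:,:,::-1]); np.savez(f"pics/{n}5.npz",K=r["camera_matrix"],T=r["T"])
from h import *
plan(([.6135,.2757,.206],133.4))
E
```

```text
clock: 6.08
tool_pos: [0.6469, 0.2414, 0.1953]
tcp_rot: [-0.0, 0.398, 0.918, 0.0]
force: [3.1, 2.5, -5.0]
finger_gap: 0.0222
clock: 6.5
tool_pos: [0.6468, 0.2413, 0.1957]
tcp_rot: [0.0, 0.398, 0.918, 0.0]
force: [-0.0, -0.2, -0.3]
finger_gap: 0.0595
t 6.6 p [0.6469 0.2414 0.1955] yaw 133.14 tilt 0.01 F [-0.6  0.1  1.1] gap 0.0599 q [ 0.36  0.45  0.32  1.43 -0.    1.17]
cm [ 4.79 -0.09 -1.05] deg [ 0.   0.  -0.3]
```

View pics/wrist5.png

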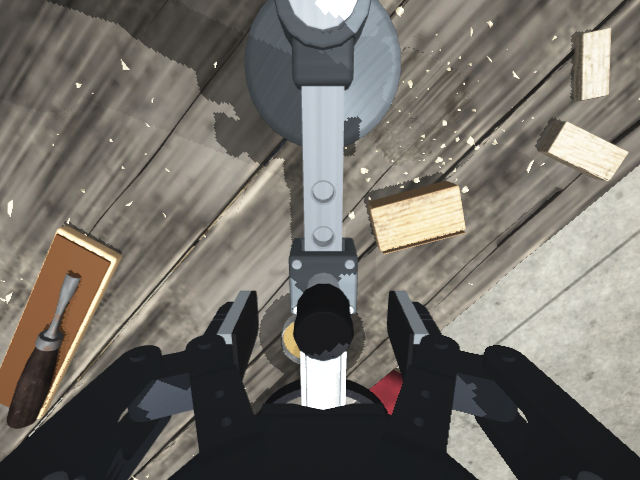

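```bash
python3 -m jog '[[[0,0,0.15],[0,0,0],0.5],[[0,0,0.15],[0,0,0],0.8],[[0,0,0.15],[0,0,0],1],[[0,0,0.15],[0,0,0],1],[[0,0,0.15],[0,0,0],1],[[0,0,0.15],[0,0,0],1]]'
python3 - <<'E'
from h import *
plan(([.647,.241,.194],133.1))
s,p,r=cur()
c=r.inv().apply(np.array([.555,.338,p[2]])-p);print(c)
for k in range(1,9):
    th=2.2*k; print(th,(100*(c-R.from_rotvec([0,0,np.radians(th)]).apply(c))).round(2))
E
```

```text
clock: 7.1
tool_pos: [0.647, 0.2415, 0.1937]
tcp_rot: [-0.0, 0.398, 0.918, 0.0]
force: [0.6, 0.2, 0.6]
finger_gap: 0.0225
t 7.1 p [0.647  0.2415 0.1937] yaw 133.14 tilt 0.0 F [0.6 0.2 0.6] gap 0.0225 q [0.36 0.45 0.31 1.43 0.   1.18]
cm [-0.04 -0.03 -0.03] deg [ 0. -0.  0.]
[ 1.33323508e-01 -1.07587935e-03  1.15866664e-05]
2.2 [ 0.01 -0.51  0.  ]
4.4 [ 0.03 -1.02  0.  ]
6.6000000000000005 [ 0.08 -1.53  0.  ]
8.8 [ 0.14 -2.04  0.  ]
11.0 [ 0.22 -2.55 -0.  ]
13.200000000000001 [ 0.33 -3.05  0.  ]
15.400000000000002 [ 0.45 -3.54  0.  ]
17.6 [ 0.59 -4.04  0.  ]
```

```bash
python3 -m jog '[[[0.01,-0.51,0],[0,0,2.2],1],[[0.03,-1.02,0],[0,0,4.4],1],[[0.08,-1.53,0],[0,0,6.6],1],[[0.14,-2.04,0],[0,0,8.8],1],[[0.22,-2.55,0],[0,0,11],1],[[0.33,-3.05,0],[0,0,13.2],1],[[0.45,-3.54,0],[0,0,15.4],1],[[0.59,-4.04,0],[0,0,17.6],1]]'
python3 -c "
from h import *
plan()
s,p,r=cur();v=p[:2]-[.555,.338];print(np.hypot(*v),np.degrees(np.arctan2(v[1],v[0])))"
```

```text
clock: 7.77
tool_pos: [0.6136, 0.2185, 0.1937]
tcp_rot: [0.0, 0.534, 0.846, 0.001]
force: [1.4, 2.5, -1.0]
finger_gap: 0.0224
t 7.77 p [0.6136 0.2185 0.1937] yaw 115.45 tilt 0.07 F [ 1.4  2.5 -1. ] gap 0.0224 q [0.34 0.37 0.19 1.39 0.   1.47]
0.1331289683552844 -63.881998019415526
```

Forces are low and the knob is following the arc. I'll run the same rows again, relative to the new pose.

```bash
python3 -m jog '[[[0.01,-0.51,0],[0,0,2.2],1],[[0.03,-1.02,0],[0,0,4.4],1],[[0.08,-1.53,0],[0,0,6.6],1],[[0.14,-2.04,0],[0,0,8.8],1],[[0.22,-2.55,0],[0,0,11],1],[[0.33,-3.05,0],[0,0,13.2],1],[[0.45,-3.54,0],[0,0,15.4],1],[[0.59,-4.04,0],[0,0,17.6],1]]'
python3 -c "
from h import *
plan()
s,p,r=cur();v=p[:2]-[.555,.338];print(np.hypot(*v),np.degrees(np.arctan2(v[1],v[0])))"
python3 -m jog '[[[0.01,-0.51,0],[0,0,2.2],1],[[0.03,-1.02,0],[0,0,4.4],1],[[0.08,-1.53,0],[0,0,6.6],1],[[0.14,-2.04,0],[0,0,8.8],1],[[0.22,-2.55,0],[0,0,11],1],[[0.33,-3.05,0],[0,0,13.2],1],[[0.45,-3.54,0],[0,0,15.4],1],[[0.59,-4.04,0],[0,0,17.6],1]]'
python3 -m jog '[[[0,0,0],[0,0,0],1],[[0,0,0],[0,0,0],1],[[0,0,0],[0,0,0],1]]'
python3 - <<'E'
from plant import vision
import cv2, numpy as np
for n in ("wrist","scene","top"):
    r=vision.get_image(n)
    cv2.imwrite(f"pics/{n}6.png",r["image"][:,:,::-1]); np.savez(f"pics/{n}6.npz",K=r["camera_matrix"],T=r["T"])
from h import *
plan()
s,p,r=cur();v=p[:2]-[.555,.338];print(np.hypot(*v),np.degrees(np.arctan2(v[1],v[0])))
E
```

```text
clock: 8.43
tool_pos: [0.5747, 0.2064, 0.1938]
tcp_rot: [0.0, 0.657, 0.754, 0.001]
force: [1.3, 1.9, -1.2]
finger_gap: 0.0224
t 8.43 p [0.5747 0.2064 0.1938] yaw 97.85 tilt 0.07 F [ 1.3  1.9 -1.2] gap 0.0224 q [0.34 0.29 0.08 1.36 0.   1.78]
0.13310359111267256 -81.50621434061397
clock: 9.1
tool_pos: [0.5338, 0.2065, 0.1938]
tcp_rot: [0.0, 0.765, 0.644, 0.0]
force: [2.1, 0.8, -1.0]
finger_gap: 0.0223
clock: 9.35
tool_pos: [0.5335, 0.2064, 0.1937]
tcp_rot: [-0.0, 0.764, 0.645, -0.0]
force: [-1.9, 1.9, -0.2]
finger_gap: 0.0226
t 9.5 p [0.5336 0.2064 0.1937] yaw 80.38 tilt 0.03 F [-2.3  2.2 -0.2] gap 0.0223 q [ 0.37  0.22 -0.01  1.34  0.    2.11]
0.13333424823429793 -99.24272977589706
```

View pics/wrist6.png

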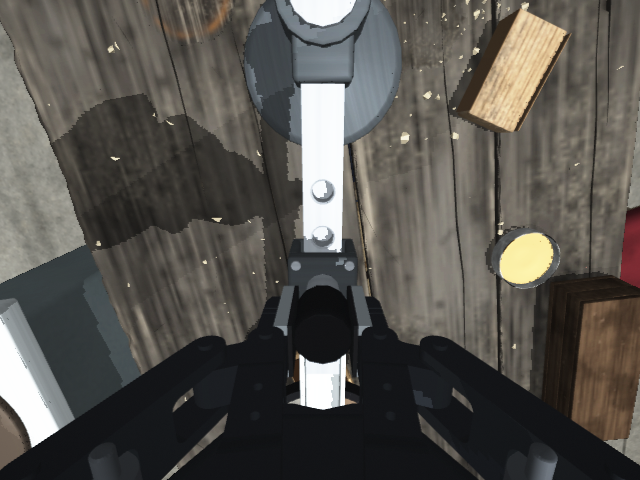

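View pics/scene6.png

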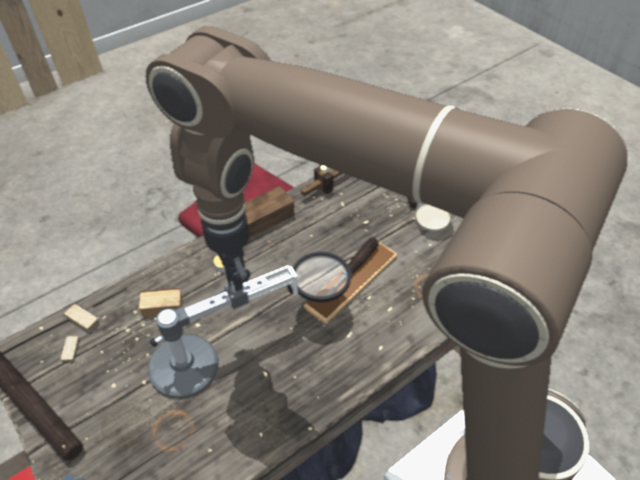

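```bash
python3 -m jog '[[[0,0,0],[0,0,0],0.7],[[0,0,0],[0,0,0],0.3],[[0,0,0],[0,0,0],0.3],[[0,0,0],[0,0,0],0.3],[[0,0,-2],[0,0,0],0.3],[[0,0,-5],[0,0,0],0.3],[[0,0,-8],[0,0,0],0.3],[[0,0,-9],[0,0,0],0.3]]'
python3 - <<'E'
from plant import vision
import cv2, numpy as np
for n in ("wrist","scene","top"):
    r=vision.get_image(n)
    cv2.imwrite(f"pics/{n}7.png",r["image"][:,:,::-1]); np.savez(f"pics/{n}7.npz",K=r["camera_matrix"],T=r["T"])
from h import *
plan(([.56,.08,.36],80.4),([.62,.20,.36],80.4))
a=cv2.imread("pics/scene7.png")
cv2.imwrite("pics/f1.png",cv2.resize(a[230:330,220:400],None,fx=4.4,fy=4.4,interpolation=cv2.INTER_CUBIC))
E
```

```text
clock: 10.17
tool_pos: [0.5345, 0.2064, 0.2882]
tcp_rot: [0.001, 0.764, 0.645, 0.002]
force: [-0.1, 0.2, 0.9]
finger_gap: 0.0601
t 10.32 p [0.5342 0.2064 0.2844] yaw 80.33 tilt 0.12 F [-0.1 -0.5 -0.2] gap 0.0596 q [ 0.37  0.22  0.2   1.54 -0.    2.11]
cm [-12.02   4.68  -7.56] deg [ 0.1 -0.1 -0.1]
cm [ 0.82  8.58 -7.55] deg [ 0.1 -0.1 -0.1]
```

View pics/f1.png

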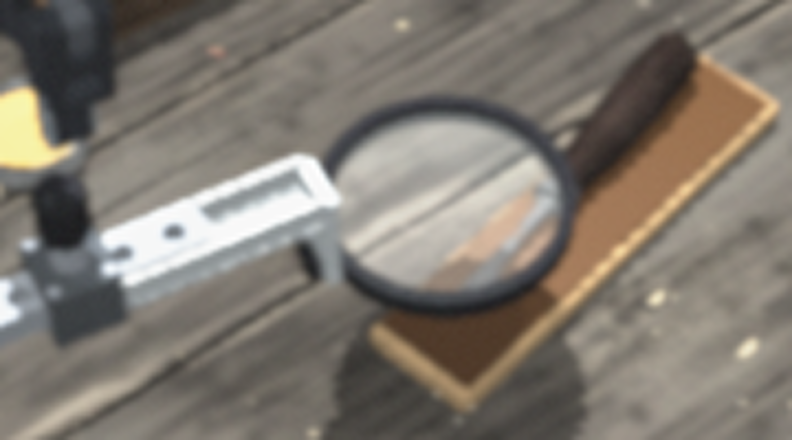

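View pics/top7.png

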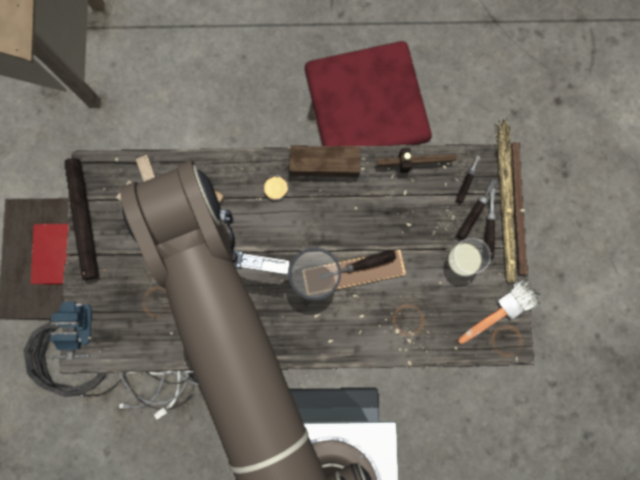

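View pics/wrist7.png

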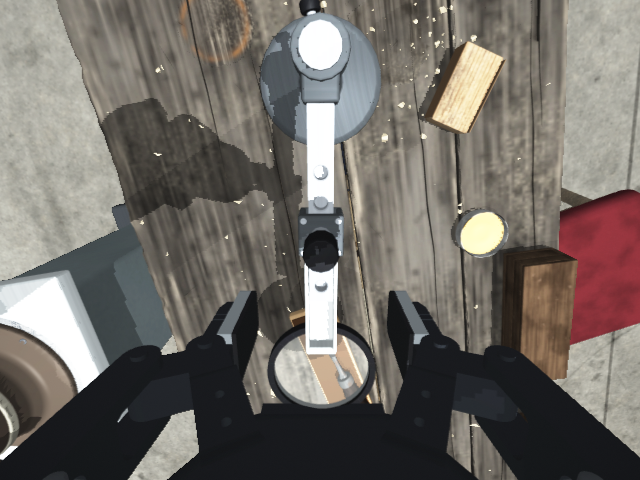

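Run:
```python
import cv2
from h import *
a=cv2.imread("pics/top7.png")
cv2.imwrite("pics/g1.png",cv2.resize(a[235:315,230:350],None,fx=6,fy=6,interpolation=cv2.INTER_CUBIC))
e=np.array([.5022,.0193])
for z in(.108,):
  print("scene",ray("scene",(220+451.5/4.4-.5,230+206.5/4.4-.5),z,"7"))
f=lambda x0,y0,s,x,y:(x0+(x+.5)/s-.5,y0+(y+.5)/s-.5)
p=np.array([.555,.338]);v=[np.cos(np.radians(-99.25)),np.sin(np.radians(-99.25))]
print(p+.313*np.array(v), np.linalg.norm(p+.313*np.array(v)-e))
w=ray("wrist",(320.5,251),.224,"7");po=ray("wrist",(320,44),.179,"7");print(w,po,w-po,np.hypot(*(w-po)[:2]))
```

```text
scene [0.50117542 0.02632745 0.108     ]
[0.50468758 0.02907014] 0.010081846129103497
[0.53340912 0.21016683 0.224     ] [0.55504913 0.33934391 0.179     ] [-0.02164001 -0.12917708  0.045     ] 0.13097712622158408
```

View pics/g1.png

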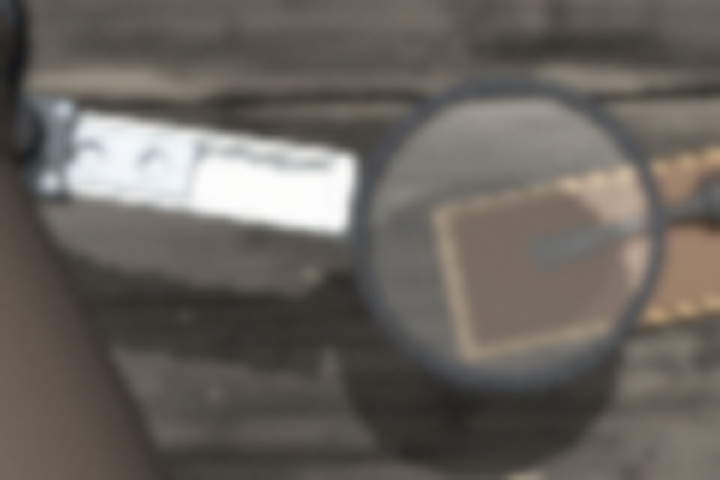

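```bash
python3 -c "
from h import *
print(ray('top',(230+509.5/6-.5,235+233.5/6-.5),.110,'7'))"
```

```text
[0.50307817 0.02971627 0.11      ]
```

Run:
```python
import cv2
from h import *
a=cv2.imread("pics/scene7.png")
x0,y0,s=205,255,8
b=cv2.resize(a[y0:y0+65,x0:x0+60],None,fx=s,fy=s,interpolation=cv2.INTER_CUBIC)
for dz,col in((0,(0,255,0)),(.008,(0,0,255))):
  for z in (.196+dz,.224+dz):
    q=[proj("scene",[.5336+.0125*np.cos(t),.2066+.0125*np.sin(t),z],"7") for t in np.linspace(0,6.28,40)]
    q=((np.array(q)-[x0,y0]+.5)*s-.5).astype(np.int32)
    cv2.polylines(b,[q],True,col,1)
cv2.imwrite("pics/g2.png",b)
```

```text
(no output)
```

View pics/g2.png

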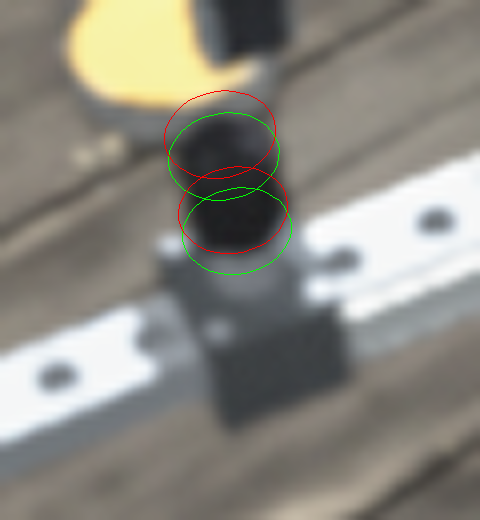

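Run:
```python
import cv2
from h import *
o=[]
for tag,(kx,ky),x0,y0 in(("0",(.6137,.275),150,245),("7",(.5336,.2066),205,255)):
  a=cv2.imread(f"pics/scene{tag}.png");s=8
  b=cv2.resize(a[y0:y0+65,x0:x0+50],None,fx=s,fy=s,interpolation=cv2.INTER_CUBIC)
  for dz,col in((0,(0,255,0)),):
   for z in (.196+dz,.224+dz):
    q=[proj("scene",[kx+.0125*np.cos(t),ky+.0125*np.sin(t),z],tag) for t in np.linspace(0,6.28,40)]
    q=((np.array(q)-[x0,y0]+.5)*s-.5).astype(np.int32)
    cv2.polylines(b,[q],True,col,1)
  o.append(b)
cv2.imwrite("pics/g3.png",np.hstack(o))
```

```text
(no output)
```

View pics/g3.png

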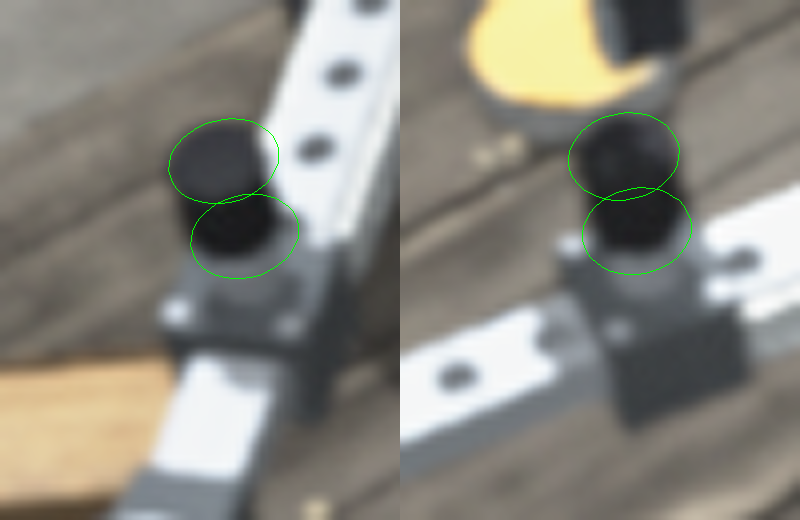

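The knob sits against the projected outline just as it did at home in the first picture, so the pin is home. The lens middle is within about 10 mm of the edge, and the gripper is well clear of everything. Handing in.

```bash
python3 -c "
from plant import bot
print(bot.hand_in());print(bot.sense()['clock'])"
```

```text
the job is handed in; nothing more can be done
None
the job is handed in; nothing more can be done
```

The magnifier is set up over the gouge, and I handed the job in at about 10.3 s of the 42 s allowed; no verdict was reported.

**What I did:** I gripped the knob and lifted the pin about 11 mm. I slid the carrier out 48 mm to the third hole, lowered the pin and let it drop. Then I regripped the knob, swung the boom about −53° and let go, and raised the gripper about 60 mm clear of the knob.

**Last checks:**
- **Pin:** just before I let go, the spring was still pulling down with 5 N, so the tip was not resting on the bar. Two holes are free on each side of the pin. In the scene camera the knob stands as high as it did at the start, when the pin was home.
- **Lens over edge:** the middle of the lens came out at (0.503, 0.030) from the top camera, (0.501, 0.026) from the scene camera and (0.505, 0.029) from the arm's position. The edge is at about (0.502, 0.019). The offset is therefore 7–10 mm, with the far corner of the edge about 14 mm out, inside the 18 mm of the middle third. The next hole would have been about 14 mm off.
- **Disagreements:** the camera views differ by 2–4 mm. The last wrist view put the knob 131 mm from the post, against the expected 133 mm.
- **Bystanders:** the gouge edge, tin and glass looked unmoved in the last top view; I judged the sanding block only by eye. The wrist force stayed below about 10 N in every reading.

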